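# Load a culture dish onto the covered imaging stage

## Robot

A 6-joint arm with a two-finger parallel gripper is mounted at the origin on the work surface. World frame = base frame: x ahead of the robot, y to its left, z up, the work surface at z = 0. Lengths are in m, angles in rad, forces in N, time in s.
With the tool pointing down it reaches from about 0.35 to 0.925 m from the base axis. Payload 6.4 kg.
Tool frame: the origin (TCP) lies on the centre line of the jaws, within the pads' length; the fingertips stand 11 mm ahead of it and the grasp point (between the pads) lies 8 mm behind it; z points along the fingers, y is the line along which they close (so a half turn about z gives the same grasp; the last joint's range is limited). The gripper opens to 94 mm and grips with 3 to 60 N. Pads are 16 mm wide; open, the fingers measure 119 mm over their backs; the gripper's body (75 mm by 177 mm) begins 78 mm behind the grasp point.
Start: joints at [1.05, 0.245, 1.558, -0, 1.339, -0.174], TCP at [0.221, 0.611, 0.216] pointing down, gripper open.
Joint ranges: [-3.13, 3.13], [-1.02, 2.26], [0.13, 2.54], [-0.95, 4.09], [0.21, 2.88], [-2.74, 2.74]. Speed limits (rad/s): [2.57, 2.57, 3.14, 3.14, 3.14, 3.14].

## Interface

Orientations are given as a unit quaternion [x, y, z, w].
In Python, from station import env gives the robot as it stands. The module is installed in compiled form; this text tells all that it offers.
- The arm moves only by the tool jog_arm, never from a script. Its argument "increments" is a list of rows, each a list of 4 numbers: the shift along the tool's x, y, z in cm, then the turn about the tool's z in degrees. In form: [[x, y, z, spin], ...]. A call has 1 to 20 rows; each row is the pose to reach, as a shift and turn from the pose commanded when the call began, along the tool's axes at that moment; what a row does not reach only later rows make up. A row lasts 1/10 s, in which the tool goes at most 50 mm and 8.59 degrees, less where a joint would pass 70% of its speed; a pose out of reach is approached as far as the arm can. A call with a gripper value outside its range is refused whole. "claw" is the finger opening in cm, from 0 to 9.4, set as the call begins (left out, the last holds). The fingers move at their own pace and stop on an object; "squeeze" is the grip in N (left out, the last holds). Time passes only in rows, so rows that repeat a pose let the fingers close. It gives the time, the measured TCP pose, the force, the opening and the grip force at its end, in the units of the state.
- env.get_state(): the state, without advancing time (a new reading comes with each control period).
- env.read_camera(name): name is "scene" or "top" or "wrist"; returns the picture (400x640x3 uint8, red, green, blue); there is no depth.
- env.calibration(name): a dict with "K" (3x3 intrinsics, pixels), "rvec" (rotation vector, rad) and "tvec" (3), from world to camera coordinates, as OpenCV has them. Camera axes: x right, y down, z forward; pixel columns grow to the right and rows downward; lengths in m; the calibration is good to about 2 mm. A picture is of the moment at which its call begins: read the wrist's pose just before it. calibration takes no time and is no camera call; for the wrist camera it gives the pose at the moment of the call.
- env.close_job(): hands the job in; it is judged then, once.
The state is a dict: "clock": time; "joint_positions": joint angles; "qd": joint speeds; "joint_efforts": joint torques, N m; "position": TCP position; "tcp_rot": TCP orientation; "ft_force": force on the tool from outside, world axes, zero at the start; "wrist_torque": the same for the moment, N m; "grip_width": finger opening in m; "finger_force": force on a finger pad.
Only numpy, scipy, OpenCV 4.12 (cv2) and the standard library are available. Lean on these libraries where they do the work, as an engineer would, in place of code of your own. Each camera call takes 0.05 s, during which the arm holds its last target. There are 200 camera calls.

## Task

Lift the clear hinged cover of the imaging station, pick up the larger of the two culture dishes, keep it level and set it down gently in the middle of the round glass window on the stage; the stage stands at whatever height the last user left it, so lower the dish until it meets it before letting go. Then swing the cover fully closed over the dish without slamming it, and leave the small dish, the bottle and the tube block where they are.

Things in the scene. Friction and masses are not known exactly. Their poses are not given: they have to be found in the camera images.
- station: Fixed imaging station: white base plate 215 (x) x 205 (y) x 20 mm high on the table; origin at the centre of its underside, z up. The cover's hinge line runs along its x axis near its +y edge; the cover's handle is on its -y side.
- cover_hinge (a point): Middle of the cover's hinge line, 96 mm to +y of the station's origin and 30 mm above the table; its axes are those of the station.
- cover (a joint): Angle of the cover: 0 is fully closed (stopped by the base), growing as the handle side swings up and over towards the station's +y; stop at 1.75. A friction hinge: the cover stays where it is left; moving it takes about 1 to 6 N at the handle.
- cover_handle (a point): Middle of the cover's handle: a round black bar 10 mm in diameter, running parallel to the hinge line, 102 mm free between two end brackets. With the cover closed it lies 240 mm to -y of the hinge line and 45 mm above it (75 mm above the table), its centre 44 mm clear of the cover's side wall.
- cover_top (a point): Centre of the cover's top panel, 96 mm to -y of the hinge line and 82 mm above it when closed. The cover is a five-sided clear box with dark edge strips, 204 (along the hinge) x 199 mm, open below, 4 mm walls, its top 112 mm above the table when closed; mass 450 g. It frees the stage from above once raised beyond about 1.4 rad.
- stage: Fixed black square stage plate 130 x 130 x 12 mm on a column, centred over the station, inside the cover; origin at the centre of its upper face, z up. A round glass window 60 mm across with a thin metal rim, flush with the plate, marks its middle. The upper face lies somewhere from 40 to 62 mm above the table.
- dish: The larger culture dish, lidded, clear with a white rim band and a white disc on its lid: diameter 54 mm at the lid (from 6 mm up), 50 mm below that, 18 mm tall, 25 to 50 g; origin at the centre of its underside, z up. Stands upright on the table.
- small_dish: The small culture dish of the same make, diameter 35 mm, 11 mm tall, origin at the centre of its underside. Not to be moved.
- bottle: Capped bottle, diameter 56 mm, 110 mm tall, origin at the centre of its underside. Not to be moved.
- tube_block: Aluminium tube block 90 x 60 x 35 mm, origin at the centre of its underside. Not to be moved.
Not all that is in view belongs to the job. What is shaped like the dish but black or turquoise is not meant.

How it is judged:
On the way, in this order (a step that is already met when the one before it is completed fails the run):
1. the cover is raised (more than 1.2 rad) (value of joint cover above 1.2 rad), for 0.2 s.
2. the dish is lowered to within 5 mm of the stage, over the window, while still held (horizontal distance between dish and stage below 0.012 m and z of dish in the frame of stage below 0.005 m and contact force between the fingers and dish above 0.3 N), for 0.05 s.
3. the dish stands released on the window (horizontal distance between dish and stage below 0.012 m and z of dish in the frame of stage below 0.003 m and contact force between the fingers and dish below 0.05 N and contact force between dish and stage above 0.05 N), for 0.2 s.
At the end, for the whole second after the job is handed in: The cover is closed (under 0.04 rad); the larger dish stands upright (within 0.08 rad) and at rest on the stage, within 12 mm of the window's centre; small dish, bottle and tube block are within 20 mm of where they began (value of joint cover below 0.04 rad and horizontal distance between dish and stage below 0.012 m and z of dish in the frame of stage between -0.003 and 0.003 m and angle between dish's own z axis and vertical below 0.08 rad and linear speed of dish below 0.02 m/s and distance of each of small_dish, bottle, tube_block from where it was at the start of the episode below 0.02 m); the robot touches nothing.
It fails at once if the dish is tipped by more than 0.4 rad (angle between dish's own z axis and vertical above 0.4 rad).
It fails at once if the dish is pressed on the stage with more than 30 N (contact force between dish and stage above 30 N).
It fails at once if the cover slams (faster than 1.5 rad/s in the last 0.15 rad) (value of joint cover below 0.15 rad and velocity of joint cover below -1.5 rad/s).
It fails at once if a bystander is moved by more than 30 mm (distance of any of small_dish, bottle, tube_block from where it was at the start of the episode above 0.03 m).
It also fails if it takes over 72 s, if anything falls off the work surface, if the arm or the gripper's body presses on something with over 40 N, if the wrist force passes 120 N, or if a joint passes its speed limit or range.

## Working session

There is one attempt and no reset: what is moved stays moved. The work goes in short steps, Python scripts to look and compute and a tool call to move; the robot and the scene stay as the last step left them, time stands still between calls to the robot, and variables do not carry over. Pictures are saved under pics/ and viewed, at most 10 in all, crops included, and the job is handed in when it is done.

Besides the shell and the picture viewer there is one more tool, called after "Request:" as name(argument=value, ...) on one line, values as JSON. jog_arm: Moves the arm, as the interface text tells. Its arguments: {"type":"object","properties":{"increments":{"type":"array"},"claw":{"type":"number"},"squeeze":{"type":"number"}},"required":["increments"]}

```bash
mkdir -p pics
cat > h.py <<'E'
import numpy as np, cv2
from station import env
def P(name):
    c=env.calibration(name); R=cv2.Rodrigues(np.array(c["rvec"],float))[0]
    return np.array(c["K"],float),R,np.array(c["tvec"],float).ravel()
def ray(name,uv,z,c=None):
    K,R,t=c or P(name); d=R.T@np.linalg.inv(K)@np.array([uv[0],uv[1],1.]); o=-R.T@t
    return o+d*(z-o[2])/d[2]
def proj(name,p,c=None):
    K,R,t=c or P(name); q=K@(R@np.array(p,float)+t); return q[:2]/q[2]
def snap(name,f):
    im=env.read_camera(name)[:,:,::-1].copy(); cv2.imwrite("pics/"+f,im); return im
E
python3 - <<'E'
from h import *
s=env.get_state(); print(s)
a=snap("scene","s0.png"); b=snap("top","t0.png")
for n in("scene","top","wrist"):
    K,R,t=P(n); print(n,K.round(1).tolist(),(-R.T@t).round(3),R[2].round(2))
E
```

```text
{'clock': 0.0, 'joint_positions': array([ 1.04992583e+00,  2.45812575e-01,  1.55898497e+00, -1.20689696e-05,
        1.33872332e+00, -1.74086890e-01]), 'qd': array([ 0.00035918,  0.0013785 , -0.00058039, -0.00011513, -0.00041658,
       -0.00040659]), 'joint_efforts': array([ 1.17790037e-04, -4.15820539e+01, -3.14606059e+01,  6.84446865e-02,
        3.31827917e-02, -1.72036271e-04]), 'position': array([0.22061544, 0.61079993, 0.21536193]), 'tcp_rot': array([ 1.72522825e-01,  9.85005048e-01, -9.08483986e-04, -3.22784566e-04]), 'ft_force': array([-2.68676454e-05,  1.78239828e-01,  1.94848476e-01]), 'wrist_torque': array([-0.04105131,  0.00047469,  0.03212156]), 'finger_force': 0.0, 'grip_width': 0.09418460580872008}
scene [[478.8, 0.0, 311.3], [0.0, 478.8, 191.5], [0.0, 0.0, 1.0]] [1.463 0.228 1.077] [-0.63 -0.28 -0.72]
top [[500.0, 0.0, 316.6], [0.0, 500.0, 202.4], [0.0, 0.0, 1.0]] [ 0.414 -0.145  1.219] [ 0.17 -0.   -0.99]
wrist [[353.2, 0.0, 320.0], [0.0, 353.2, 200.0], [0.0, 0.0, 1.0]] [0.153 0.636 0.385] [ 0.24 -0.09 -0.97]
```

View pics/s0.png

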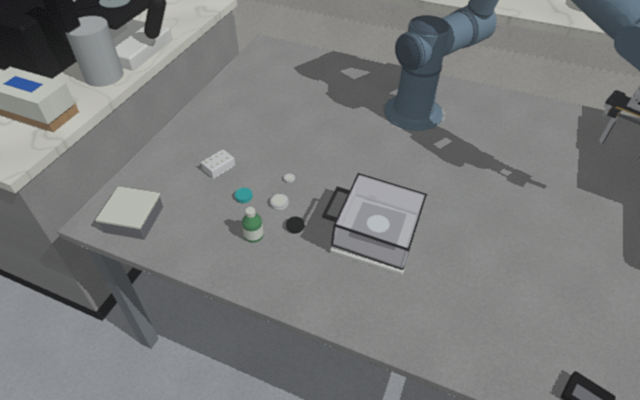

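View pics/t0.png

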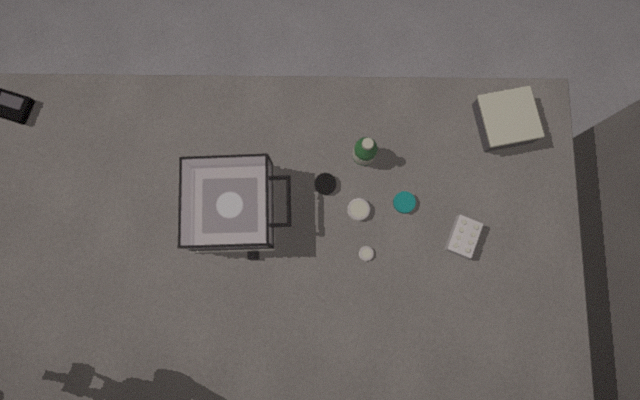

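Top view: white larger dish (359,209); rivals are the small white dish (366,254), the black disc (325,184), the turquoise disc (405,202). In the scene view they are at (279,201), (289,178), (295,225) and (243,195). I choose the larger white one at (359,209). The station is around (228,202), with its handle to the right at about (289,202).

Run:
```python
from h import *
S=cv2.imread("pics/s0.png");T=cv2.imread("pics/t0.png")
def blob(im,seed,r,lo):
    g=im.min(2).astype(np.uint8); x,y=seed; m=np.zeros_like(g); m[y-r:y+r,x-r:x+r]=(g[y-r:y+r,x-r:x+r]>lo)*255
    n,l,st,c=cv2.connectedComponentsWithStats(m); k=l[y,x]; 
    cnt=cv2.findContours((l==k).astype(np.uint8),0,2)[0][0]
    return c[k],st[k],cv2.fitEllipse(cnt)
for nm,im,seed,r,lo in [("dishT",T,(359,209),18,140),("dishS",S,(279,201),18,150),("smallT",T,(366,254),14,140),("winT",T,(230,205),22,190),("winS",S,(377,223),20,190)]:
    try:
        c,st,e=blob(im,seed,r,lo); print(nm,c.round(1),st,np.round(e[0],1),np.round(e[1],1), im[seed[1],seed[0]])
        for z in(0.015,0.018,0.04,0.05,0.062): print("  ",z,ray("top" if nm[-1]=="T" else "scene",e[0],z).round(4))
    except Exception as ex: print(nm,ex,im[seed[1],seed[0]])
# pixel profile across stage and window
print(T[205,195:300].min(1).tolist())
print(S[223,350:420].min(1).tolist())
a=cv2.resize(T[140:270,165:425],None,fx=3,fy=3,interpolation=2);cv2.imwrite("pics/c1.png",a)
```

```text
dishT [357.9 208.3] [348 198  21  21 329] [358.  208.3] [20.  20.1] [148 160 165]
   0.015 [ 0.6059 -0.2509  0.015 ]
   0.018 [ 0.6055 -0.2507  0.018 ]
   0.04 [ 0.602  -0.2487  0.04  ]
   0.05 [ 0.6004 -0.2478  0.05  ]
   0.062 [ 0.5985 -0.2468  0.062 ]
dishS [279.7 200.9] [271 194  18  16 217] [279.7 200.8] [15.1 17.3] [174 184 180]
   0.015 [ 0.6074 -0.2505  0.015 ]
   0.018 [ 0.6098 -0.2491  0.018 ]
   0.04 [ 0.6275 -0.2392  0.04  ]
   0.05 [ 0.6355 -0.2347  0.05  ]
   0.062 [ 0.6452 -0.2293  0.062 ]
smallT [365.4 253. ] [359 247  14  13 135] [365.4 252.9] [12.  13.1] [146 159 162]
   0.015 [ 0.4976 -0.268   0.015 ]
   0.018 [ 0.4974 -0.2677  0.018 ]
   0.04 [ 0.4958 -0.2654  0.04  ]
   0.05 [ 0.4952 -0.2644  0.05  ]
   0.062 [ 0.4943 -0.2632  0.062 ]
winT OpenCV(4.12.0) /io/opencv/modules/imgproc/src/shapedescr.cpp:361: error: (-201:Incorrect size of input array) There should be at least 5 points to fit the ellipse in function 'fitEllipseNoDirect'
 [160 161 164]
winS OpenCV(4.12.0) /io/opencv/modules/imgproc/src/shapedescr.cpp:361: error: (-201:Incorrect size of input array) The
[... 238 characters left out ...]
 161, 162, 161, 160, 162, 158, 163, 160, 159, 162, 158, 159, 158, 162, 165, 165, 160, 160, 161, 148, 134, 124, 122, 125, 128, 125, 123, 122, 122, 124, 122, 124, 127, 124, 127, 147, 146, 150, 145, 149, 152, 143, 114, 63, 46, 70, 91, 87, 69, 50, 56, 77, 74, 70, 71, 72, 74, 75, 72, 75, 75, 71, 72, 60, 40, 37, 35, 39, 66, 69, 74, 78, 68, 68, 72, 75, 71]
[173, 172, 171, 161, 147, 145, 144, 143, 145, 145, 145, 145, 145, 146, 144, 146, 157, 174, 181, 181, 180, 181, 181, 181, 182, 181, 181, 181, 180, 181, 181, 181, 181, 182, 181, 180, 181, 182, 179, 165, 149, 145, 147, 146, 146, 146, 145, 146, 146, 146, 144, 144, 147, 156, 169, 173, 173, 172, 171, 171, 172, 172, 172, 167, 154, 125, 69, 78, 119, 134]
```

View pics/c1.png

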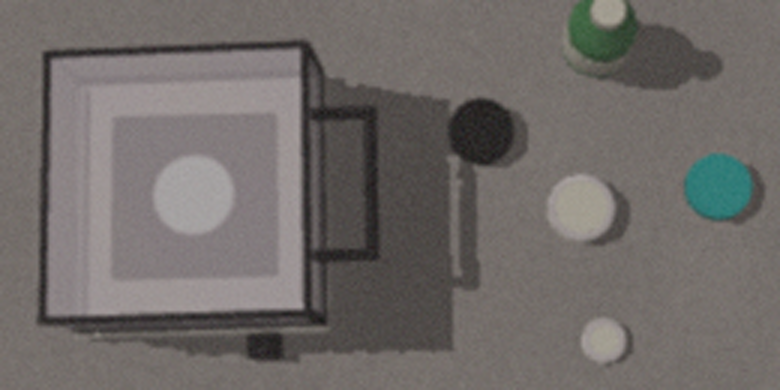

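The crop confirms the choice: a white-lidded dish with a pale rim, larger than the small one below it. Black and turquoise discs are the decoys. Next come the stage height from two views, the handle and the yaw.

Run:
```python
from h import *
S=cv2.imread("pics/s0.png");T=cv2.imread("pics/t0.png")
def ell(im,seed,r,lo):
    g=im.min(2); x,y=seed; m=np.zeros_like(g); m[y-r:y+r,x-r:x+r]=(g[y-r:y+r,x-r:x+r]>lo)*255
    n,l,st,c=cv2.connectedComponentsWithStats(m); k=l[y,x]
    return cv2.fitEllipse(max(cv2.findContours((l==k).astype(np.uint8),0,2)[0],key=len))
t=ell(T,(230,205),17,141); s=ell(S,(377,223),16,163); print(t,s)
zs=np.arange(.03,.075,.0005); d=[np.linalg.norm(ray("top",t[0],z)-ray("scene",s[0],z)) for z in zs]
i=int(np.argmin(d)); z=zs[i]; print("stage z",z,d[i],ray("top",t[0],z),ray("scene",s[0],z))
# handle bar in top: dark mask
g=T.min(2)
m=np.zeros_like(g); m[176:228,282:295]=(g[176:228,282:295]<55)*255
pts=cv2.findNonZero(m)[:,0]; print(len(pts),pts.min(0),pts.max(0))
rows=np.arange(183,222); xs=[np.average(np.arange(282,295),weights=np.clip(65-g[r,282:295].astype(float),0,None)) for r in rows]
p=np.polyfit(rows,xs,1); print("bar",p)
a=ray("top",(np.polyval(p,183),183),.075);b=ray("top",(np.polyval(p,222),222),.075); dd=a-b; print("bar y",a,b,"yaw",np.degrees(np.arctan2(dd[1],dd[0])))
# stage plate edges and cover top edges fit as minAreaRect
m2=((g>112)&(g<134)).astype(np.uint8)*255; m2[:, :198]=0;m2[:,262:]=0;m2[:174]=0;m2[238:]=0
m2=cv2.morphologyEx(m2,cv2.MORPH_OPEN,np.ones((3,3)))
r=cv2.minAreaRect(cv2.findNonZero(m2)); print("stage rect",r)
c=cv2.boxPoints(r); w=np.array([ray("top",q,z) for q in c]); print(w.round(4), w.mean(0)); 
for i in range(4):
    e=w[(i+1)%4]-w[i]; print(np.linalg.norm(e).round(4),np.degrees(np.arctan2(e[1],e[0])).round(1))
print("handle at z0.075 mid", ray("top",(np.polyval(p,202),202),.075))
for q in((312/3+165,108/3+140),(375/3+165,108/3+140),(375/3+165,256/3+140)): print(ray("top",q,.075))
```

```text
((229.12701416015625, 204.47598266601562), (25.31319236755371, 26.15711212158203), 62.665748596191406) ((377.7422180175781, 223.23086547851562), (16.638948440551758, 22.22442626953125), 100.10381317138672)
stage z 0.05350000000000002 0.002283929363735646 [0.6067851  0.05661054 0.0535    ] [0.60771818 0.05452591 0.0535    ]
255 [282 176] [291 226]
bar [1.75953496e-02 2.84910484e+02]
bar y [ 0.65508883 -0.08293169  0.075     ] [ 0.56332796 -0.08598544  0.075     ] yaw 1.906064660086421
stage rect ((229.5, 205.0), (54.0, 55.0), 90.0)
[[ 0.6702  0.1234  0.0535]
 [ 0.6712 -0.0074  0.0535]
 [ 0.542  -0.0109  0.0535]
 [ 0.5411  0.1176  0.0535]] [0.6061319 0.0556872 0.0535   ]
0.1309 -89.6
0.1292 -178.5
0.1285 90.4
0.1292 2.6
handle at z0.075 mid [ 0.61008016 -0.08442955  0.075     ]
[ 0.67147433 -0.03790453  0.075     ]
[ 0.67185536 -0.08703835  0.075     ]
[ 0.55561599 -0.08883087  0.075     ]
```

Request:
jog_arm(increments=[[-1.5, -1.3, 0, -0.5], [-4.5, -3.9, 0, -1.6], [-8, -6.9, 0, -3], [-12, -10.4, 0, -4.5], [-16, -13.9, 0, -6], [-20, -17.3, 0, -7.5], [-24, -20.8, 0, -9], [-28, -24.3, 0, -10.5], [-32, -27.7, 0, -12], [-36, -31.2, 0, -13.5], [-40, -34.7, 0, -15], [-44, -38.1, 0, -16.5], [-48, -41.6, 0, -18], [-52, -45.1, 0, -19.5], [-55.5, -48.1, 0, -20.8], [-58, -50.3, 0, -21.5], [-59.5, -51.6, 0, -22], [-60.4, -52.4, 0, -22], [-60.4, -52.4, 0, -22], [-60.4, -52.4, 0, -22]])

```text
clock: 2.1
position: [0.6103, -0.0856, 0.2161]
tcp_rot: [-0.019, 1.0, 0.0, -0.0]
ft_force: [-0.5, -0.4, -0.3]
grip_width: 0.0937
finger_force: 0.0
```

Run:
```python
from h import *
from scipy.spatial.transform import Rotation as Ro
s=env.get_state(); print(s["clock"],s["position"],Ro.from_quat(s["tcp_rot"]).as_matrix().round(3).tolist(),s["joint_positions"].round(2))
import pickle; pickle.dump(P("wrist"),open("w1.pkl","wb"))
snap("wrist","w1.png")
print(proj("wrist",(0.611,-.0875,.075)),proj("wrist",(0.56,-.089,.075)),proj("wrist",(.662,-.086,.075)))
```

```text
2.1 [ 0.61025962 -0.08555922  0.21609376] [[-0.999, -0.038, -0.001], [-0.038, 0.999, 0.001], [0.001, 0.001, -1.0]] [-0.32  0.17  1.65  0.    1.33 -1.93]
[317.58219867 191.67597416] [317.99474858 134.339802  ] [317.20156031 244.5770794 ]
```

View pics/w1.png

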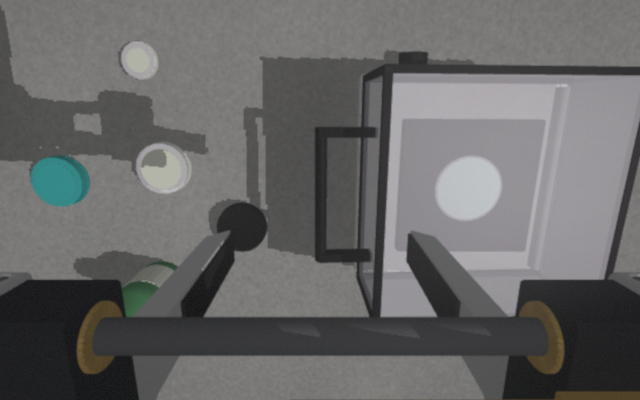

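The bar is at column ~321, rows 130–258. The window is at (468,188), the target dish at (163,168) and the small dish at (139,60). I'll measure these from here.

Run:
```python
from h import *
import pickle; C=pickle.load(open("w1.pkl","rb"))
W=cv2.imread("pics/w1.png"); g=W.min(2).astype(float)
rows=np.arange(145,242); xs=[np.average(np.arange(310,334),weights=np.clip(48-g[r,310:334],0,None)+1e-9) for r in rows]
p=np.polyfit(rows,xs,1); print(p,np.std(xs-np.polyval(p,rows)), g[195,308:336])
a=ray("",(np.polyval(p,140),140),.075,C);b=ray("",(np.polyval(p,245),245),.075,C); d=b-a
print("bar",a,b,"yaw",np.degrees(np.arctan2(d[1],d[0])))
for r in (128,134,250,261): print(ray("",(321,r),.075,C).round(4))
print(g[120:140,321],g[240:270,321])
m=(g>190).astype(np.uint8); m[:150]=0;m[225:]=0;m[:,:430]=0;m[:,505:]=0
print(g[188,430:505:3])
for thr in(165,175,185,195):
    m=((g>thr)*1).astype(np.uint8); m[:150]=0;m[225:]=0;m[:,:430]=0;m[:,505:]=0
    k=max(cv2.findContours(m,0,1)[0],key=len); 
    if len(k)>5: e=cv2.fitEllipse(k); print(thr,e,ray("",e[0],.0535,C).round(4))
m=(g>120).astype(np.uint8); m[:135]=0;m[200:]=0;m[:,:125]=0;m[:,198:]=0
e=cv2.fitEllipse(cv2.convexHull(max(cv2.findContours(m,0,1)[0],key=len))); print("dish",e,ray("",e[0],.015,C))
s=(229.127,204.476)
```

```text
[4.30632222e-05 3.19150194e+02] 0.2392815703627363 [79. 79. 80. 80. 79. 79. 69. 49. 35. 33. 35. 37. 40. 41. 48. 44. 43. 42.
 57. 70. 80. 80. 78. 81. 78. 79. 80. 81.]
bar [ 0.56477024 -0.08809802  0.075     ] [ 0.66224902 -0.08450269  0.075     ] yaw 2.112297209943344
[ 0.5545 -0.0869  0.075 ]
[ 0.5596 -0.0867  0.075 ]
[ 0.6672 -0.0826  0.075 ]
[ 0.6784 -0.0822  0.075 ]
[79. 78. 78. 78. 77. 78. 70. 50. 42. 44. 46. 43. 44. 43. 41. 43. 43. 43.
 45. 43.] [ 42.  42.  44.  42.  43.  45.  44.  43.  43.  45.  45.  43.  43.  43.
  42.  40.  42.  44.  42.  40.  42.  40.  67. 100. 120. 122. 122. 121.
 120. 120.]
[141. 143. 172. 189. 188. 188. 188. 189. 188. 188. 188. 190. 192. 189.
 190. 190. 189. 189. 192. 192. 191. 191. 190. 187. 153.]
165 ((468.1819152832031, 187.7070770263672), (60.783870697021484, 67.78252410888672), 54.125919342041016) [0.6066 0.0568 0.0535]
175 ((468.3880310058594, 187.812255859375), (58.9184455871582, 65.96218872070312), 51.913726806640625) [0.6067 0.057  0.0535]
185 ((468.7074279785156, 187.7436981201172), (56.693416595458984, 63.145442962646484), 53.18819808959961) [0.6066 0.0573 0.0535]Traceback (most recent call last):
  File "<stdin>", line 14, in <module>
ValueError: max() iterable argument is empty
```

Request:
jog_arm(increments=[[0, 0, 1, 0], [0, 0, 2.5, 0], [0, 0, 4, 0], [0, 0, 6, 0], [0, 0, 8, 0], [0, 0, 10, 0], [0, 0, 12, 0], [0, 0, 13.5, 0], [0, 0, 14.5, 0], [0, 0, 14.9, 0], [0, 0, 14.9, 0]], claw=4)

```text
clock: 3.25
position: [0.6107, -0.0867, 0.0671]
tcp_rot: [-0.019, 1.0, 0.0, -0.0]
ft_force: [-0.3, -0.6, -0.4]
grip_width: 0.04
finger_force: 0.0
```

Request:
jog_arm(increments=[[0, 0, 0, 0], [0, 0, 0, 0], [0, 0, 0, 0], [0, 0, 0, 0], [0, 0, 0, 0], [0, 0, 0, 0], [0, 0, 0, 0]], claw=0, squeeze=18)

```text
clock: 3.95
position: [0.6111, -0.0852, 0.0675]
tcp_rot: [-0.018, 1.0, 0.001, 0.0]
ft_force: [0.7, 5.3, -0.2]
grip_width: 0.0094
finger_force: 18.0
```

Run:
```python
import numpy as np
a0=np.arctan2(.045,.240);r=np.hypot(.045,.240)
f=lambda k:(1-np.cos(np.pi*k/20))/2
for th in [1.66*(0.15*k/20*1+0.85*f(k)) if 0 else 1.66*f(k) for k in range(1,21)]:
    print(round(th,3),np.round([100*(.240-r*np.cos(a0+th)),-100*(r*np.sin(a0+th)-.045)],2).tolist())
```

```text
0.01 [0.05, -0.25]
0.041 [0.2, -0.97]
0.09 [0.5, -2.15]
0.159 [1.01, -3.73]
0.243 [1.79, -5.64]
0.342 [2.9, -7.79]
0.453 [4.39, -10.05]
0.574 [6.28, -12.3]
0.7 [8.55, -14.41]
0.83 [11.12, -16.25]
0.96 [13.92, -17.74]
1.086 [16.81, -18.84]
1.207 [19.66, -19.53]
1.318 [22.35, -19.86]
1.417 [24.77, -19.91]
1.501 [26.83, -19.75]
1.57 [28.47, -19.51]
1.619 [29.66, -19.25]
1.65 [30.38, -19.07]
1.66 [30.62, -19.0]
```

Request:
jog_arm(increments=[[0, 0.15, -0.25, 0], [0, 0.3, -0.97, 0], [0, 0.6, -2.15, 0], [0, 1.1, -3.73, 0], [0, 1.9, -5.64, 0], [0, 3.0, -7.8, 0], [0, 4.5, -10.05, 0], [0, 6.4, -12.3, 0], [0, 7.6, -13.5, 0], [0, 8.6, -14.4, 0], [0, 8.6, -14.4, 0]])

```text
clock: 5.05
position: [0.6063, 0.0047, 0.208]
tcp_rot: [-0.02, 1.0, 0.005, -0.002]
ft_force: [6.3, 14.0, -14.8]
grip_width: 0.0094
finger_force: 18.0
```

Request:
jog_arm(increments=[[0, 0.5, 0.1, 0], [0, 1.5, -0.65, 0], [0, 2.9, -1.65, 0], [0, 4.3, -2.45, 0], [0, 5.75, -3.15, 0], [0, 7.2, -3.75, 0], [0, 8.65, -4.25, 0], [0, 8.65, -4.25, 0]])

```text
clock: 5.85
position: [0.6033, 0.0888, 0.251]
tcp_rot: [-0.019, 1.0, 0.002, -0.002]
ft_force: [6.2, 8.6, -16.6]
grip_width: 0.0092
finger_force: 18.0
```

Request:
jog_arm(increments=[[0, 0.6, 0.2, 0], [0, 1.8, 0, 0], [0, 3.05, -0.3, 0], [0, 4.4, -0.5, 0], [0, 5.75, -0.65, 0], [0, 7, -0.7, 0], [0, 8.15, -0.7, 0], [0, 9.2, -0.6, 0], [0, 10.2, -0.5, 0], [0, 11.1, -0.4, 0], [0, 11.9, -0.25, 0], [0, 12.6, -0.1, 0], [0, 13.2, 0.05, 0], [0, 13.8, 0.2, 0], [0, 13.8, 0.2, 0]])

```text
clock: 7.35
position: [0.5989, 0.2243, 0.2508]
tcp_rot: [-0.019, 1.0, 0.0, -0.001]
ft_force: [-1.4, -1.2, -11.3]
grip_width: 0.0093
finger_force: 18.0
```

Run:
```python
from h import *
snap("scene","s2.png")
```

```text
(no output)
```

View pics/s2.png

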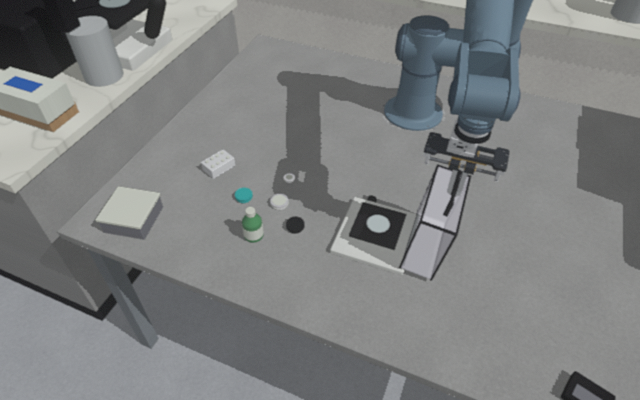

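The cover stands open at roughly 1.68 rad, and the stage and window at (378,223) are now uncovered. The bystanders are unmoved. I'll release, rise and go to the dish.

Request:
jog_arm(increments=[[0, 0, 0, 0], [0, 0, 0, 0], [0, 0, 0, 0], [0, 0, -1, 0], [0, 0, -2.5, 0], [0, 0, -4, 0], [0, -1.5, -5.5, 0], [0, -4, -6, 0], [0, -8, -6, 0], [0, -12, -6, 0], [0, -16, -5.5, 0], [0, -20, -4.5, 0], [0, -24, -3, 0], [0, -28, -1, 0], [0, -32, 1, 0], [0, -36, 3, 0], [0, -40, 5, 0], [0, -44, 7, 0], [0, -46.5, 8, 0], [0, -47.5, 8, 0]], claw=4)

```text
clock: 9.4
position: [0.6156, -0.2541, 0.171]
tcp_rot: [-0.017, 1.0, 0.0, -0.001]
ft_force: [0.2, -0.2, -0.3]
grip_width: 0.0401
finger_force: 0.0
```

Request:
jog_arm(increments=[[0, 0, 0, 0], [0, 0, 0, 0], [0, 0, 0, 0]], claw=9.4)

```text
clock: 9.7
position: [0.6176, -0.2501, 0.1734]
tcp_rot: [-0.019, 1.0, -0.0, 0.001]
ft_force: [0.2, 0.1, -0.1]
grip_width: 0.0605
finger_force: 0.0
```

Run:
```python
from h import *
s=env.get_state(); print(s["position"]); C=P("wrist"); W=snap("wrist","w2.png"); T=snap("top","t2.png"); S=snap("scene","s3.png")
def ell(im,c,r,lo):
    g=im.min(2); x,y=int(c[0]),int(c[1]); m=np.zeros_like(g); m[max(0,y-r):y+r,x-r:x+r]=(g[max(0,y-r):y+r,x-r:x+r]>lo)
    k=max(cv2.findContours(m,0,1)[0],key=len); e=cv2.fitEllipse(cv2.convexHull(k)); return np.array(e[0]),np.array(e[1])
c=proj("",(.6065,-.2507,.015),C); print("exp",c)
for lo in(115,130): 
    e=ell(W,c,50,lo); print("dish",e,ray("",e[0],.015,C))
for lo in (100,120): 
  t=ell(T,(230,205),18,lo); sc=ell(S,(377,223),18,lo); print(t,sc)
  zs=np.arange(.03,.075,.0005); d=[np.linalg.norm(ray("top",t[0],z)-ray("scene",sc[0],z)) for z in zs]
  i=int(np.argmin(d)); z=zs[i]; print("stage z",z,d[i],ray("top",t[0],z),ray("scene",sc[0],z))
```

```text
[ 0.61759543 -0.25012606  0.1733528 ]
exp [320.23698932 174.94905441]
dish (array([316.43478394, 170.68577576]), array([130.99206543, 141.16468811])) [ 0.60258191 -0.25442068  0.015     ]
dish (array([319.13415527, 173.59083557]), array([57.48219681, 59.05463028])) [ 0.60524518 -0.25178592  0.015     ]
(array([229.14958191, 204.50897217]), array([26.23641777, 27.02111626])) (array([377.69476318, 223.29098511]), array([17.4786644 , 23.31371307]))
stage z 0.05300000000000002 0.002381824048236808 [0.60678906 0.05664077 0.053     ] [0.60755976 0.05438708 0.053     ]
(array([229.05828857, 204.4552002 ]), array([25.44088173, 26.41698074])) (array([377.82641602, 223.2171936 ]), array([17.16516876, 22.74006081]))
stage z 0.05350000000000002 0.0021802788343462938 [0.60683361 0.05677437 0.0535    ] [0.60757929 0.05472558 0.0535    ]
```

View pics/w2.png

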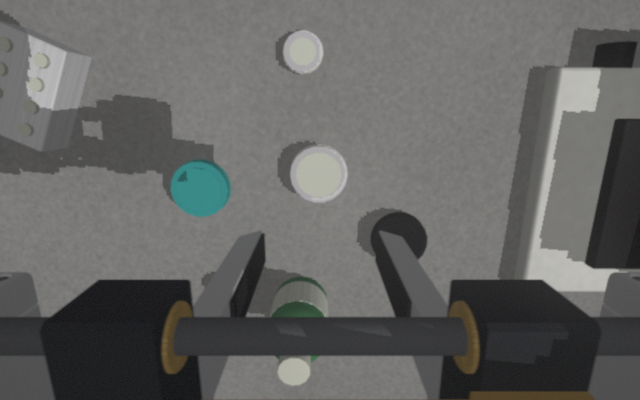

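Wrist view: the target dish is at (319,174), the small dish at (303,52), turquoise at (200,188), black at (399,238) and the bottle near (300,310). The jaw corridor along y is clear.

Request:
jog_arm(increments=[[0.4, 0, 1, 0], [0.8, -0.1, 3, 0], [1.2, -0.1, 5, 0], [1.2, -0.1, 7, 0], [1.2, -0.1, 9, 0], [1.2, -0.1, 11, 0], [1.2, -0.1, 12.5, 0], [1.2, -0.1, 13.7, 0], [1.2, -0.1, 14.5, 0], [1.2, -0.1, 15, 0], [1.2, -0.1, 15, 0], [1.2, -0.1, 15, 0]])

```text
clock: 11.05
position: [0.6055, -0.2529, 0.0227]
tcp_rot: [-0.019, 1.0, -0.0, 0.001]
ft_force: [0.9, 0.5, -0.3]
grip_width: 0.0938
finger_force: 0.0
```

Request:
jog_arm(increments=[[0, 0.1, 0.4, 0], [0, 0.1, 0.8, 0], [0, 0.1, 0.8, 0]])

```text
clock: 11.35
position: [0.6046, -0.2513, 0.0133]
tcp_rot: [-0.019, 1.0, 0.0, -0.0]
ft_force: [0.3, -0.5, -0.9]
grip_width: 0.0939
finger_force: 0.0
```

Request:
jog_arm(increments=[[0, 0, 0, 0], [0, 0, 0, 0], [0, 0, 0, 0], [0, 0, 0, 0], [0, 0, 0, 0], [0, 0, 0, 0], [0, 0, 0, 0], [0, 0, 0, 0]], claw=4, squeeze=10)

```text
clock: 12.15
position: [0.605, -0.2517, 0.014]
tcp_rot: [-0.019, 1.0, -0.0, 0.0]
ft_force: [0.3, 0.1, 1.3]
grip_width: 0.0534
finger_force: 10.0
```

Request:
jog_arm(increments=[[0, 0, -0.5, 0], [0, 0, -1.5, 0], [0, 0, -3, 0], [0, 0, -5, 0], [0, 0, -7, 0], [-0.05, 0.7, -8.3, 0], [-0.1, 2, -9, 0], [-0.2, 4, -9, 0], [-0.3, 6.5, -9, 0], [-0.4, 9.5, -9, 0], [-0.5, 12.5, -9, 0], [-0.7, 15.5, -9, 0], [-0.8, 18.5, -9, 0], [-1, 21.5, -9, 0], [-1.1, 24.2, -9, 0], [-1.2, 26.6, -9, 0], [-1.3, 28.5, -9, 0], [-1.4, 29.9, -9, 0], [-1.4, 30.6, -9, 0], [-1.4, 30.7, -9, 0]])

```text
clock: 14.15
position: [0.607, 0.0567, 0.1035]
tcp_rot: [-0.019, 1.0, -0.0, -0.0]
ft_force: [0.3, -0.2, 0.9]
grip_width: 0.0536
finger_force: 10.0
```

Request:
jog_arm(increments=[[0, 0, 0, 0], [0, 0, 0, 0], [0, 0, 0, 0]])

```text
clock: 14.45
position: [0.6076, 0.055, 0.104]
tcp_rot: [-0.018, 1.0, -0.0, -0.0]
ft_force: [0.7, -0.2, -0.8]
grip_width: 0.0536
finger_force: 10.0
```

Run:
```python
from h import *
s=env.get_state(); print(s["position"],s["ft_force"]); C=P("wrist"); W=snap("wrist","w3.png"); S=snap("scene","s4.png");T=snap("top","t4.png")
print("exp lid",proj("",(s["position"][0],s["position"][1],.105),C),"win",proj("",(.607,.056,.0535),C))
a=cv2.resize(S[170:270,300:500],None,fx=2,fy=2,interpolation=2)
cv2.imwrite("pics/v4.png",np.vstack([cv2.resize(W[80:300,180:500],(640,440)),]))
```

```text
[0.60763472 0.0549839  0.10395764] [ 0.69717621 -0.18478925 -0.78808975]
exp lid [320.02159334 253.77205519] win [321.7327063  221.43406107]
```

View pics/v4.png

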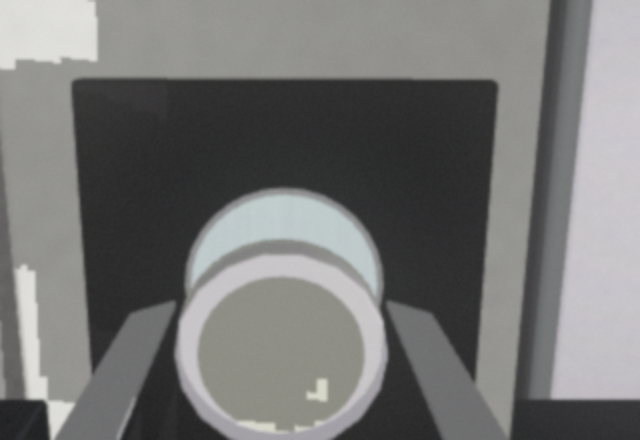

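The dish is held level with its lid centre at full-image (320,254), right where the TCP says, and the window's centre column is at ~322. I'll lower by feel.

Request:
jog_arm(increments=[[0, 0.05, 0.5, 0], [0, 0.1, 1.2, 0], [0, 0.1, 1.9, 0], [0, 0.1, 2.5, 0], [0, 0.1, 2.9, 0], [0, 0.1, 3.1, 0], [0, 0.1, 3.1, 0], [0, 0.1, 3.1, 0]])

```text
clock: 15.4
position: [0.6077, 0.0567, 0.0732]
tcp_rot: [-0.019, 1.0, -0.0, 0.0]
ft_force: [-0.2, -0.6, 0.9]
grip_width: 0.0535
finger_force: 10.0
```

Request:
jog_arm(increments=[[0, 0, 0.1, 0], [0, 0, 0.2, 0], [0, 0, 0.3, 0], [0, 0, 0.3, 0]])

```text
clock: 15.8
position: [0.6074, 0.0567, 0.0698]
tcp_rot: [-0.019, 1.0, 0.0, -0.0]
ft_force: [0.4, 0.8, -0.9]
grip_width: 0.0536
finger_force: 10.0
```

Request:
jog_arm(increments=[[0, 0, 0.1, 0], [0, 0, 0.2, 0], [0, 0, 0.2, 0]])

```text
clock: 16.1
position: [0.6076, 0.0567, 0.0685]
tcp_rot: [-0.019, 1.0, -0.0, -0.0]
ft_force: [-1.3, -0.2, 4.0]
grip_width: 0.0534
finger_force: 10.0
```

Request:
jog_arm(increments=[[0, 0, 0.1, 0], [0, 0, 0.1, 0], [0, 0, 0.1, 0]])

```text
clock: 16.4
position: [0.6077, 0.0567, 0.0685]
tcp_rot: [-0.019, 1.0, -0.0, -0.0]
ft_force: [-5.3, -0.1, 9.3]
grip_width: 0.0538
finger_force: 10.0
```

Contact is made at TCP z 0.0685, so the stage is at about 0.054 m, as measured. I'll ease off 1 mm and release.

Request:
jog_arm(increments=[[0, 0, -0.1, 0], [0, 0, -0.1, 0]])

```text
clock: 16.6
position: [0.6078, 0.0567, 0.0685]
tcp_rot: [-0.019, 1.0, -0.0, 0.0]
ft_force: [-1.1, -0.8, 5.7]
grip_width: 0.0536
finger_force: 10.0
```

Request:
jog_arm(increments=[[0, 0, 0, 0], [0, 0, 0, 0], [0, 0, 0, 0], [0, 0, 0, 0], [0, 0, 0, 0], [0, 0, 0, 0], [0, 0, 0, 0]], claw=9)

```text
clock: 17.3
position: [0.6075, 0.0567, 0.0679]
tcp_rot: [-0.019, 1.0, -0.0, 0.0]
ft_force: [0.5, 1.6, -0.2]
grip_width: 0.0901
finger_force: 0.0
```

Run:
```python
from h import *
s=env.get_state(); print(s["position"],s["ft_force"]); C=P("wrist"); W=snap("wrist","w4.png")
print("exp lid",proj("",(s["position"][0],s["position"][1],.072),C),"win",proj("",(.607,.056,.0535),C))
cv2.imwrite("pics/v5.png",cv2.resize(W[130:330,180:500],(640,400)))
```

```text
[0.60754377 0.05669738 0.06794086] [ 0.53268401  1.57782027 -0.1501718 ]
exp lid [319.99918658 256.2290164 ] win [318.82906874 241.72781064]
```

View pics/v5.png

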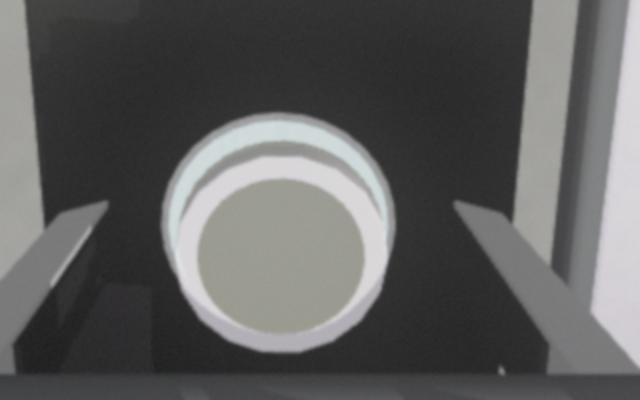

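The dish sits concentric with the window: lid centre is near full-image (320,257), where expected, with an even rim visible on both sides. Next I go back to the handle.

Request:
jog_arm(increments=[[0, 0, -0.5, 0], [0, 0, -1.5, 0], [0, 0, -3.5, 0], [0, 0, -6.5, 0], [0, 0, -10, 0], [0, 0, -14, 0], [0, 0, -18, 0], [0, 0, -22, 0], [0, 0, -25, 0], [0, 0, -26, 0], [0, 0, -26, 0]])

```text
clock: 18.45
position: [0.6081, 0.0567, 0.33]
tcp_rot: [-0.019, 1.0, -0.0, 0.002]
ft_force: [1.2, -0.4, -0.5]
grip_width: 0.0896
finger_force: 0.0
```

Request:
jog_arm(increments=[[0, 1.5, 0, 0], [0, 4, 0, 0], [0.1, 7, 0, 0], [0.1, 10, 0, 0], [0.2, 13, 0, 0], [0.2, 15.3, 0, 0], [0.2, 16.5, 0, 0], [0.2, 16.8, 0, 0], [0.2, 16.8, 0, 0], [0.2, 16.8, 0, 0]], claw=4)

```text
clock: 19.45
position: [0.5993, 0.2237, 0.3275]
tcp_rot: [-0.018, 1.0, -0.0, -0.0]
ft_force: [-0.6, 0.1, -0.5]
grip_width: 0.0402
finger_force: 0.0
```

Run:
```python
from h import *
s=env.get_state(); print(s["position"]); C=P("wrist"); W=snap("wrist","w5.png")
print(proj("",(.599,.2243,.2588),C),proj("",(.56,.2243,.2588),C))
g=W.min(2); 
cv2.imwrite("pics/v6.png",W)
```

```text
[0.59930928 0.22372032 0.32750058]
[321.01979211 213.88903638] [323.12767597 158.61981373]
```

View pics/v6.png

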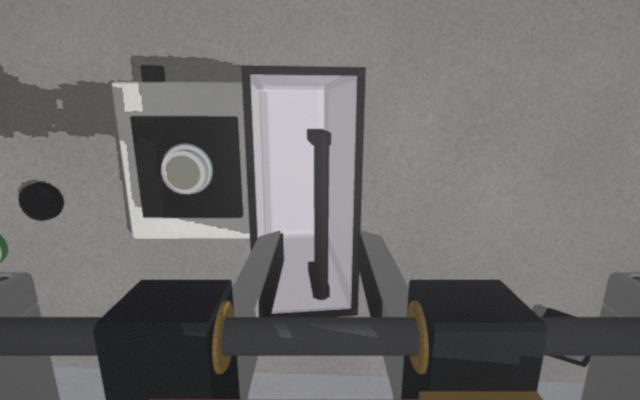

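The bar is at column 321, as predicted, so the cover stayed put and the dish rests on the window at (186,168). Grip the bar and compute the closing arc from the measured points.

Request:
jog_arm(increments=[[0, 0, 1, 0], [0, 0, 2.5, 0], [0, 0, 4, 0], [0, 0, 5.5, 0], [0, 0, 6.7, 0], [0, 0, 7.4, 0], [0, 0, 7.6, 0], [0, 0, 7.6, 0], [0, 0, 7.6, 0]])

```text
clock: 20.4
position: [0.5997, 0.2246, 0.2528]
tcp_rot: [-0.019, 1.0, 0.0, 0.001]
ft_force: [1.1, 0.2, -0.5]
grip_width: 0.0397
finger_force: 0.0
```

Request:
jog_arm(increments=[[0, 0, 0, 0], [0, 0, 0, 0], [0, 0, 0, 0], [0, 0, 0, 0], [0, 0, 0, 0], [0, 0, 0, 0]], claw=0, squeeze=18)

```text
clock: 21.0
position: [0.5993, 0.2245, 0.2521]
tcp_rot: [-0.019, 1.0, -0.0, 0.0]
ft_force: [-0.3, -0.5, 0.5]
grip_width: 0.0094
finger_force: 18.0
```

Run:
```python
from h import *
from scipy.optimize import least_squares
s=env.get_state(); p=s["position"]; print(p,s["ft_force"])
Q=np.array([(-.0852,.0675),(.0047,.208),(.0888,.251),(.2243,.2508),p[1:]])
f=least_squares(lambda c:np.hypot(Q[:,0]-c[0],Q[:,1]-c[1])-c[2],[.153,.022,.244]); print(f.x,f.fun)
g=least_squares(lambda c:np.hypot(Q[:,0]-c[0],Q[:,1]-c[1])-.2442,[.153,.022]); print(g.x,g.fun)
yh,zh=g.x; a1=np.arctan2(p[2]-zh,-(p[1]-yh)); a0=np.arctan2(.045,.24); print("theta",a1-a0)
T=a1-a0; n=26
for k in range(1,n+1):
    th=T*(1+np.cos(np.pi*k/n))/2; a=a0+th
    print(round(th,3),[0,round(100*(yh-.2442*np.cos(a)-p[1]),2),round(-100*(zh+.2442*np.sin(a)-p[2]),2),0])
```

```text
[0.5993199  0.22447716 0.25205649] [-0.27165707 -0.51123599  0.51130615]
[0.1575986  0.0113925  0.24917176] [ 2.53781120e-05 -1.08527241e-04  1.17238681e-04 -6.46043809e-04
  6.11954259e-04]
[0.1548663  0.01666712] [ 1.18910187e-03 -9.75433791e-04 -7.32024121e-04  1.14742814e-05
  1.26655472e-03]
theta 1.6729798548262584
1.667 [0, np.float64(-0.18), np.float64(0.08), 0]
1.649 [0, np.float64(-0.61), np.float64(-0.04), 0]
1.619 [0, np.float64(-1.32), np.float64(-0.22), 0]
1.577 [0, np.float64(-2.31), np.float64(-0.43), 0]
1.525 [0, np.float64(-3.57), np.float64(-0.64), 0]
1.463 [0, np.float64(-5.08), np.float64(-0.81), 0]
1.391 [0, np.float64(-6.82), np.float64(-0.88), 0]
1.312 [0, np.float64(-8.76), np.float64(-0.81), 0]
1.225 [0, np.float64(-10.86), np.float64(-0.57), 0]
1.133 [0, np.float64(-13.06), np.float64(-0.11), 0]
1.037 [0, np.float64(-15.31), np.float64(0.59), 0]
0.937 [0, np.float64(-17.54), np.float64(1.53), 0]
0.836 [0, np.float64(-19.7), np.float64(2.71), 0]
0.736 [0, np.float64(-21.74), np.float64(4.1), 0]
0.636 [0, np.float64(-23.59), np.float64(5.66), 0]
0.54 [0, np.float64(-25.24), np.float64(7.34), 0]
0.448 [0, np.float64(-26.65), np.float64(9.09), 0]
0.361 [0, np.float64(-27.82), np.float64(10.84), 0]
0.282 [0, np.float64(-28.76), np.float64(12.54), 0]
0.21 [0, np.float64(-29.49), np.float64(14.13), 0]
0.148 [0, np.float64(-30.04), np.float64(15.55), 0]
0.096 [0, np.float64(-30.42), np.float64(16.76), 0]
0.054 [0, np.float64(-30.68), np.float64(17.74), 0]
0.024 [0, np.float64(-30.85), np.float64(18.46), 0]
0.006 [0, np.float64(-30.93), np.float64(18.89), 0]
0.0 [0, np.float64(-30.96), np.float64(19.04), 0]
```

Request:
jog_arm(increments=[[0, -0.2, 0.05, 0], [0, -0.6, -0.05, 0], [0, -1.3, -0.2, 0], [0, -2.3, -0.45, 0], [0, -3.6, -0.65, 0], [0, -5.1, -0.8, 0], [0, -6.8, -0.9, 0], [0, -8.8, -0.8, 0], [0, -10.9, -0.55, 0], [0, -13.1, -0.1, 0], [0, -15.3, 0.6, 0], [0, -17.5, 1.55, 0], [0, -19.7, 2.7, 0], [0, -21.1, 3.65, 0], [0, -21.7, 4.1, 0], [0, -21.7, 4.1, 0]])

```text
clock: 22.6
position: [0.607, 0.0053, 0.2107]
tcp_rot: [-0.018, 1.0, -0.002, -0.001]
ft_force: [-2.6, -5.5, 0.7]
grip_width: 0.0094
finger_force: 18.0
```

Request:
jog_arm(increments=[[0, -0.7, 0.55, 0], [0, -1.85, 1.55, 0], [0, -3.5, 3.25, 0], [0, -4.95, 5, 0], [0, -6.1, 6.75, 0], [0, -7.05, 8.45, 0], [0, -7.8, 10, 0], [0, -8.3, 11.4, 0], [0, -8.6, 12.4, 0], [0, -8.8, 13.1, 0], [0, -9, 13.7, 0], [0, -9.1, 14.2, 0], [0, -9.15, 14.6, 0], [0, -9.2, 14.8, 0], [0, -9.2, 14.8, 0]])

```text
clock: 24.1
position: [0.6102, -0.0869, 0.0627]
tcp_rot: [-0.019, 1.0, -0.002, -0.001]
ft_force: [-3.9, -9.1, 0.7]
grip_width: 0.0095
finger_force: 18.0
```

Request:
jog_arm(increments=[[0, 0.1, 0.1, 0], [0, 0.2, 0.2, 0], [0, 0.2, 0.3, 0], [0, 0.2, 0.3, 0]])

```text
clock: 24.5
position: [0.6103, -0.0873, 0.0607]
tcp_rot: [-0.019, 1.0, -0.004, -0.001]
ft_force: [-6.1, -16.2, 6.1]
grip_width: 0.0095
finger_force: 18.0
```

Request:
jog_arm(increments=[[0, -0.2, 0, 0], [0, -0.3, 0, 0], [0, -0.3, 0, 0]])

```text
clock: 24.8
position: [0.6102, -0.0874, 0.0601]
tcp_rot: [-0.019, 1.0, -0.002, -0.001]
ft_force: [-4.0, -7.7, 2.3]
grip_width: 0.0093
finger_force: 18.0
```

Request:
jog_arm(increments=[[0, 0, 0, 0], [0, 0, 0, 0], [0, 0, 0, 0], [0, 0, -1, 0], [0, 0, -3, 0], [0, 0, -6, 0], [0, 0, -10, 0], [0, 0, -13, 0], [0, 0, -15, 0], [0, 0, -15.5, 0], [0, 0, -15.5, 0]], claw=4)

```text
clock: 25.9
position: [0.6112, -0.0852, 0.2159]
tcp_rot: [-0.019, 1.0, -0.0, 0.001]
ft_force: [-0.1, -0.1, 0.6]
grip_width: 0.0399
finger_force: 0.0
```

Run:
```python
from h import *
s=env.get_state(); print(s["clock"],s["position"]); W=snap("wrist","w6.png"); S=snap("scene","s6.png"); T=snap("top","t6.png")
T0=cv2.imread("pics/t0.png");S0=cv2.imread("pics/s0.png")
# image shift of the cover between start and now
for n,A,B,b in(("S",S0,S,(325,175,435,275)),("S handle",S0,S,(322,180,352,225)),("S small",S0,S,(280,170,298,186)),("S bottle",S0,S,(238,203,268,245)),("S block",S0,S,(195,146,240,180))):
    x0,y0,x1,y1=b; a=A[y0:y1,x0:x1].astype(int); best=[]
    tm=cv2.matchTemplate(B[y0-6:y1+6,x0-6:x1+6],A[y0:y1,x0:x1],cv2.TM_CCOEFF_NORMED); _,v,_,l=cv2.minMaxLoc(tm); print(n,v,l[0]-6,l[1]-6)
v=np.hstack([cv2.resize(i[160:290,310:450],(400,371)) for i in(S0,S)]); cv2.imwrite("pics/v7.png",v)
```

```text
25.9 [ 0.61122373 -0.08520938  0.21593146]
S 0.9215783476829529 -1 0
S handle 0.9754799604415894 -1 2
S small 0.9803978800773621 0 0
S bottle 0.9986209869384766 0 0
S block 0.4953269958496094 0 0
```

View pics/v7.png

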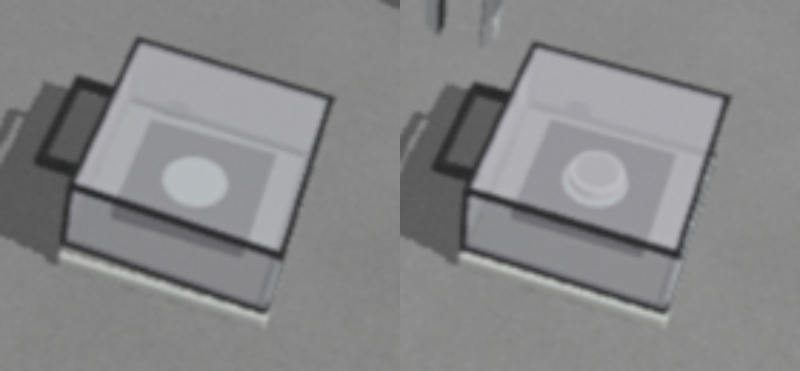

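Start on the left, now on the right. The dish is on the window under the cover, and the handle sits about 2 px lower than at the start, so the cover was slightly ajar then. I'll confirm full closure by pressing gently on the bar from above with closed fingers: closed means bar top at 80 mm, TCP 0.091.

Request:
jog_arm(increments=[[0, 0, 1, 0], [0, 0, 3, 0], [0, 0, 5, 0], [0, 0, 7, 0], [0, 0, 8.5, 0], [0, 0, 9.7, 0], [0, 0, 10.5, 0], [0, 0, 11, 0], [0, 0, 11.2, 0], [0, 0, 11.4, 0], [0, 0, 11.6, 0], [0, 0, 11.6, 0]], claw=0)

```text
clock: 27.25
position: [0.6109, -0.0853, 0.0991]
tcp_rot: [-0.019, 1.0, -0.0, 0.0]
ft_force: [1.1, 0.6, -0.4]
grip_width: 0.0002
finger_force: 0.0
```

Request:
jog_arm(increments=[[0, 0, 0.2, 0], [0, 0, 0.4, 0], [0, 0, 0.6, 0], [0, 0, 0.8, 0], [0, 0, 0.9, 0], [0, 0, 0.9, 0]])

```text
clock: 27.85
position: [0.6111, -0.0857, 0.0911]
tcp_rot: [-0.019, 1.0, -0.0, 0.0]
ft_force: [-1.9, -0.2, 6.2]
grip_width: 0.0004
finger_force: 3.2
```

Request:
jog_arm(increments=[[0, 0, 0.1, 0], [0, 0, 0.2, 0], [0, 0, 0.2, 0]])

```text
clock: 28.15
position: [0.6113, -0.0857, 0.0909]
tcp_rot: [-0.019, 1.0, -0.0, -0.0]
ft_force: [-7.2, -0.2, 14.9]
grip_width: 0.0005
finger_force: 7.8
```

Request:
jog_arm(increments=[[0, 0, -0.5, 0], [0, 0, -2, 0], [0, 0, -5, 0], [0, 0, -9, 0], [0, 0, -12, 0], [0, 0, -13, 0], [0, 0, -13, 0], [0, 0, -13, 0]])

```text
clock: 28.95
position: [0.61, -0.085, 0.2162]
tcp_rot: [-0.019, 1.0, 0.0, -0.001]
ft_force: [0.4, 0.0, -0.0]
grip_width: 0.0006
finger_force: 0.0
```

Run:
```python
from station import env
s=env.get_state(); print(s["clock"],s["position"],s["ft_force"])
print(env.close_job())
```

```text
28.95 [ 0.60995845 -0.0849619   0.21617298] [ 0.44007515  0.0209756  -0.00102026]
the job is handed in; nothing more can be done
None
```

I handed the job in at 29 s, no verdict returned: the larger dish stands centred on the glass window, the cover is pressed shut against its stop, and I never touched the small dish, bottle or tube block (image check: small dish and bottle unmoved; tube block match inconclusive).

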